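# Scan the carton's shipping label and hang the scanner on the rail

## Robot

A 7-joint arm with a two-finger parallel gripper is mounted at the origin on the work surface. World frame = base frame: x ahead of the robot, y to its left, z up, the work surface at z = 0. Lengths are in m, angles in degrees, forces in N, time in s.
With the tool pointing down it reaches from about 0.4 to 0.875 m from the base axis. Payload 6.5 kg.
Tool frame: the origin (TCP) lies midway between the tips of the shut fingers; the grasp point (between the pads) lies 19 mm behind it (robot.hold_point_z is the z of the grasp point in the tool frame, in m); z points along the fingers, y is the line along which they close (so a half turn about z gives the same grasp; the last joint's range is limited). The gripper opens to 88 mm and grips with 3 to 60 N. Pads are 18 mm wide; open, the fingers measure 123 mm over their backs; the gripper's body (75 mm by 187 mm) begins 45 mm behind the grasp point.
Start: joints at [63.931, 30.733, -0.252, 88.115, 0.149, 61.152, -4.079], TCP at [0.246, -0.601, 0.239] pointing down, gripper open.
Joint ranges: [-154.64, 154.64], [-21.42, 123.67], [-72.66, 72.17], [13.99, 137.28], [-74.86, 254.86], [10.95, 109.41], [-158.01, 158.01]. Speed limits (degrees/s): [136.94, 136.94, 180, 180, 180, 180, 180].

## Interface

Orientations are given as [roll, pitch, yaw] about the fixed x, y, z axes, in that order (R = Rz(yaw) Ry(pitch) Rx(roll)).
In Python, from cell import robot, camera gives the robot as it stands.
- The arm moves only by the shell command python3 -m pendant 'ROWS' [FORCE]. ROWS is JSON, a list of rows, each a list of 7 numbers: the shift along the tool's x, y, z in mm, then the turn, a rotation vector about the tool's x, y, z in rad, then the closure, from 0 (fully open) to 1 (shut). In form: [[x, y, z, wx, wy, wz, fingers], ...]. A call has 1 to 10 rows; each row is the pose to reach, as a shift and turn from the pose commanded when the call began, along the tool's axes at that moment; what a row does not reach only later rows make up. A row lasts 1/12 s, in which the tool goes at most 41.7 mm and 7.16 degrees, less where a joint would pass 70% of its speed; a pose out of reach is approached as far as the arm can. A call with a gripper value outside its range is refused whole. The fingers move at their own pace and stop on an object; FORCE is the grip in N (left out, the last holds). Time passes only in rows, so rows that repeat a pose let the fingers close. It gives the time, the measured TCP pose, the force, the opening and the grip force at its end, in the units of the state.
- robot.get_state(): the state, without advancing time (a new reading comes with each control period).
- camera(name): name is "scene" or "top" or "wrist"; returns a dict with "image" (420x560x3 uint8, red, green, blue), "mtx" (3x3 intrinsics, pixels), "rvec" (rotation vector, rad) and "tvec" (3), from world to camera coordinates, as OpenCV has them. Camera axes: x right, y down, z forward; pixel columns grow to the right and rows downward; lengths in m; the calibration is good to about 2 mm. A picture is of the moment at which its call begins. There is no depth.
- robot.hand_in(): hands the job in; it is judged then, once.
The state is a dict: "time_s": time; "qpos": joint angles; "qd": joint speeds; "tau": joint torques, N m; "tcp_pos": TCP position; "tcp_rot": TCP orientation; "wrist_force": force on the tool from outside, world axes, zero at the start; "moment": the same for the moment, N m; "gripper_width": finger opening in m; "gripper_force": force on a finger pad.
Only numpy, scipy, OpenCV 4.12 (cv2) and the standard library are available. Lean on these libraries where they do the work, as an engineer would, in place of code of your own. Each camera call takes 0.05 s, during which the arm holds its last target. There are 200 camera calls.

## Task

Pick up the barcode scanner and aim it squarely at the middle of the wide shipping label on the tall carton, with its window about 6 cm from the label, and hold it still there for two seconds without touching the carton. Then put the scanner away: lower it gently onto the bar of the hanging rail, well clear of the posts, so that the bar sits up in the gap between handle and guard, and only then let go and leave it hanging there, upright and still. Leave the two cartons, the tape roll and the tape gun where they stand.

Things in the scene. Friction and masses are not known exactly. Their poses are not given: they have to be found in the camera images.
- scanner: Handheld barcode scanner, 0.3 kg, 122 mm high, standing on two legs: handle and guard. Origin on the table under the middle of the gap between them; +x is where it looks, z up. Head: flat-sided pale bar 40 mm wide (y), x -48 to 52, z 78 to 122 mm: grip it across y from above near x = 0, fingertips no lower than z = 82 mm. A black nose 48 mm wide goes on to x = 66 mm
- window (a point): Centre of the scanner's window, on the front of its nose: x = 66, y = 0, z = 100 mm in the scanner's frame; axes as the scanner
- spot (a point): Point 60 mm straight out in front of the window (x = 126, y = 0, z = 100 mm in the scanner's frame): where the scanner reads best; moves with the scanner
- crook (a point): Where the centre line of the rail's bar lies when the scanner hangs: x = 0, y = 0, z = 70 mm in the scanner's frame, bar along its y. Above the 42 mm gap between handle (x -53 to -21 mm) and guard (plate, x 21 to 31 mm); the gap is open below and to both sides and narrows to an inverted V at the top; both legs reach down to z = 0
- carton: Tall cardboard carton, 160 mm (x) by 240 mm (y) by 190 mm high, 2.5 kg, standing on the table. Origin at the centre of its underside, z up. Its +x face, turned away from the robot, carries two paper labels: high up the wide shipping label with a barcode, and low down on the other side a small square handling mark (40 mm), not to be scanned
- label (a point): Middle of the wide shipping label (100 mm wide, 60 mm high, white paper with black bars): 80 mm ahead (+x), 45 mm to +y and 140 mm above the carton's origin; x points straight out of the label, z up
- rail: Hanging rail fixed to the table: a round horizontal steel bar 14 mm thick, 260 mm long, along its y, carried by a post at each end, so the open span is about 230 mm. Origin on the table under the middle of the bar
- rail_mid (a point): Middle of the rail's bar, on its centre line, 150 mm above the table; y runs along the bar, z up
- flat_carton: Low cardboard carton without label, 130 by 190 by 65 mm, a bystander. Origin at the centre of its underside
- tape_roll: Roll of packing tape lying flat, 104 mm across, 48 mm high, a bystander. Origin at the centre of its underside
- tape_gun: Red tape gun with a roll of brown tape, about 150 by 60 by 100 mm, a bystander. Origin at the centre of its underside

How it is judged (in metres and radians):
On the way, in this order (a step that is already met when the one before it is completed fails the run):
1. the held scanner is aimed at the shipping label and kept still for one second: the point 60 mm before its window within 30 mm of the label's middle, square to the label within 0.3 rad (distance between spot and label below 0.03 m and angle between the x axis of scanner and the x axis of label, either way round below 0.3 rad and linear speed of scanner below 0.03 m/s and angular speed of scanner below 0.25 rad/s and contact force between scanner and the fingers above 1 N), for 1 s.
2. the scanner, still held in the fingers, is lowered over the bar: the bar lies in the gap between handle and guard, within 10 mm of its seat in height (z of crook in the frame of rail_mid between -0.01 and 0.01 m and x of crook in the frame of rail_mid between -0.015 and 0.015 m and y of crook in the frame of rail_mid between -0.09 and 0.09 m and contact force between scanner and the fingers above 1 N), for 0.1 s.
At the end, for the whole second after the job is handed in: The scanner hangs at rest on the bar, upright within 0.4 rad, the bar in the gap between handle and guard: crook within 10 mm in height and 15 mm sideways of the bar's centre line, at most 90 mm along it from its middle. Cartons, tape roll and tape gun within 20 mm of their starts (z of crook in the frame of rail_mid between -0.01 and 0.01 m and x of crook in the frame of rail_mid between -0.015 and 0.015 m and y of crook in the frame of rail_mid between -0.09 and 0.09 m and angle between scanner's own z axis and vertical below 0.4 rad and contact force between scanner and rail above 0.5 N and linear speed of scanner below 0.03 m/s and distance of each of carton, flat_carton, tape_roll, tape_gun from where it was at the start of the episode below 0.02 m); the robot touches nothing.
It fails at once if the scanner touches the tall carton (over 1 N) (contact force between scanner and carton above 1 N).
It fails at once if a carton, the tape roll or the tape gun is moved by more than 20 mm (distance of any of carton, flat_carton, tape_roll, tape_gun from where it was at the start of the episode above 0.02 m).
It also fails if it takes over 61 s, if anything falls off the work surface, if the arm or the gripper's body presses on something with over 40 N, if the wrist force passes 120 N, or if a joint passes its speed limit or range.

## Working session

There is one attempt and no reset: what is moved stays moved. The work goes in short steps, Python scripts to look and compute and a shell command to move; the robot and the scene stay as the last step left them, time stands still between calls to the robot, and variables do not carry over. Pictures are saved under pics/ and viewed, at most 11 in all, crops included, and the job is handed in when it is done.

```bash
ls; mkdir -p pics
python3 - <<'E'
from cell import robot,camera
import cv2
s=robot.get_state();print({k:s[k] for k in('time_s','tcp_pos','tcp_rot','gripper_width','wrist_force')},robot.hold_point_z)
for n in('scene','top'):
    c=camera(n);cv2.imwrite(f'pics/{n}0.png',c['image'][:,:,::-1]);print(n,c['mtx'].tolist(),c['rvec'],c['tvec'])
E
```

```text
pics
{'time_s': 0.0, 'tcp_pos': array([ 0.24615103, -0.60093411,  0.23784461]), 'tcp_rot': array([-1.79902046e+02,  6.31089988e-03,  2.22775906e+01]), 'gripper_width': 0.08843387093875288, 'wrist_force': array([-0.73566151, -0.39683315, -0.58452686])} -0.0187
scene [[411.4374207918623, 0.0, 282.511625116715], [0.0, 411.4374207918623, 213.3096723531991], [0.0, 0.0, 1.0]] [ 1.07916278  2.15521854 -1.20642543] [ 0.33348394 -0.14360016  1.44649363]
top [[490.47128020091947, 0.0, 274.77889690872786], [0.0, 490.47128020091947, 204.9844835239138], [0.0, 0.0, 1.0]] [ 2.16517485 -2.12186758  0.1418152 ] [0.00967268 0.59604047 1.3718031 ]
```

View pics/scene0.png

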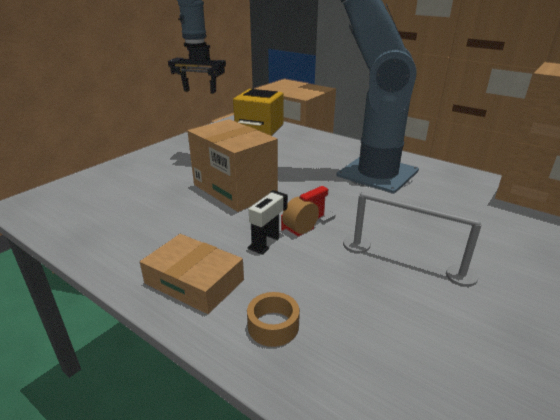

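View pics/top0.png

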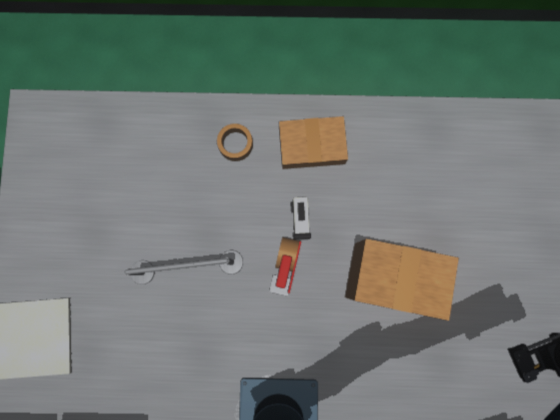

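The scene view shows the scanner at (265,215), the labelled carton at (232,160) and the rail at (415,210). The top view shows the scanner's pale head at (301,212) with its black nose at (302,236) towards the robot, the carton top at (407,280), and the bar from (128,271) to (232,260).

```bash
cat > h.py <<'E'
import numpy as np,cv2
from cell import robot,camera
def ray(c,uv,z):
    R,_=cv2.Rodrigues(np.array(c['rvec']));t=np.array(c['tvec']).ravel();K=np.array(c['mtx'])
    o=-R.T@t;d=R.T@np.linalg.inv(K)@np.array([uv[0],uv[1],1.]);return o+d*(z-o[2])/d[2]
def proj(c,p):
    return cv2.projectPoints(np.array(p,float).reshape(-1,3),np.array(c['rvec']),np.array(c['tvec']),np.array(c['mtx']),None)[0].reshape(-1,2)
def big(m,box=None):
    m=m.astype(np.uint8)
    if box: k=np.zeros_like(m);k[box[1]:box[3],box[0]:box[2]]=1;m=m*k
    return max(cv2.findContours(m,cv2.RETR_EXTERNAL,cv2.CHAIN_APPROX_NONE)[0],key=cv2.contourArea)
E
python3 - <<'E'
from h import *
c=camera('top');im=c['image'];hsv=cv2.cvtColor(im,cv2.COLOR_RGB2HSV)
np.set_printoptions(precision=4,suppress=True)
def rect(ct,z,name):
    b=cv2.boxPoints(cv2.minAreaRect(ct));P=np.array([ray(c,p,z) for p in b])[:,:2]
    e=P[1]-P[0];f=P[2]-P[1]
    print(name,b.tolist(),'\nworld',P.tolist(),'mid',P.mean(0),'sides',np.linalg.norm(e),np.linalg.norm(f),'angs',np.degrees(np.arctan2(e[1],e[0])),np.degrees(np.arctan2(f[1],f[0])))
H,S,V=[hsv[...,i].astype(int) for i in range(3)]
print('px head',im[203,301],im[220,302],im[228,302],im[236,302],'carton',im[280,380],im[250,359],'bar',im[265,180],im[255,180])
rect(big((S<60)&(V>185),(285,190,320,245)),.122,'head')
rect(big((H<20)&(S>90)&(V>120),(345,225,470,330)),.19,'carton')
rect(big((H<20)&(S>90)&(V>90),(270,105,355,175)),.065,'flat')
# bar: darker/lighter line per column
for u in range(140,225,12):
    col=im[255:282,u].astype(int).sum(1)//3;print(u,col.tolist())
E
```

```text
px head [59 58 59] [106 107 109] [175 177 180] [54 53 54] carton [172 130  85] [55 46 39] bar [139 141 145] [135 137 140]Traceback (most recent call last):
  File "<stdin>", line 10, in <module>
  File "h.py", line 11, in big
    return max(cv2.findContours(m,cv2.RETR_EXTERNAL,cv2.CHAIN_APPROX_NONE)[0],key=cv2.contourArea)
ValueError: max() iterable argument is empty
```

Run:
```python
import cv2
a=cv2.imread('pics/top0.png')
x=cv2.resize(a[185:300,120:470],None,fx=2.28,fy=2.28,interpolation=cv2.INTER_CUBIC)
s=cv2.resize(cv2.imread('pics/scene0.png')[110:290,180:490],None,fx=1.8,fy=1.8,interpolation=cv2.INTER_CUBIC)
import numpy as np
o=np.zeros((x.shape[0]+s.shape[0],800,3),np.uint8);o[:x.shape[0],:x.shape[1]]=x;o[x.shape[0]:,:s.shape[1]]=s
cv2.imwrite('pics/crop1.png',o)
```

```text
(no output)
```

View pics/crop1.png

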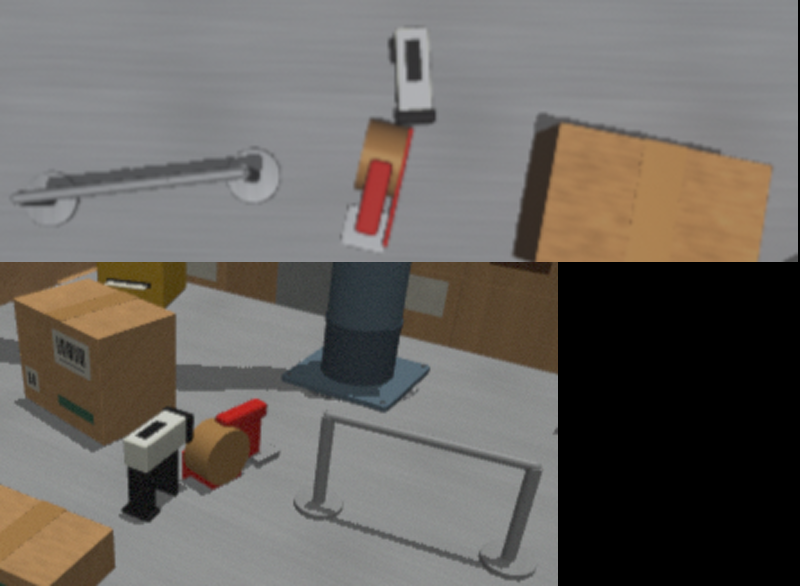

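The crop shows the bar as a bright strip below its dark shadow, from (15,198) to (250,174) in the crop. The head is pale with a dark display, and its nose points down in the image. Both labels are on the carton's far face.

Run:
```python
from h import *
c=camera('top');im=c['image'];hsv=cv2.cvtColor(im,cv2.COLOR_RGB2HSV)
np.set_printoptions(precision=4,suppress=True)
def rect(ct,z,name):
    b=cv2.boxPoints(cv2.minAreaRect(ct));P=np.array([ray(c,p,z) for p in b])[:,:2]
    e=P[1]-P[0];f=P[2]-P[1]
    print(name,b.round(1).tolist(),'mid',P.mean(0),'sides',np.linalg.norm(e),np.linalg.norm(f),'angs',np.degrees(np.arctan2(e[1],e[0])),np.degrees(np.arctan2(f[1],f[0])),'\nworld',P.round(4).tolist())
H,S,V=[hsv[...,i].astype(int) for i in range(3)]
rect(big((S<40)&(V>158),(288,190,316,245)),.122,'head')
rect(big((H<20)&(S>90)&(V>110),(345,225,470,330)),.19,'carton')
rect(big((H<20)&(S>90)&(V>90),(270,105,355,175)),.065,'flat')
m=((V<85)&(S<80));m2=big(m,(290,228,316,246));x,y,w,h=cv2.boundingRect(m2);print('nose box',x,y,w,h)
for u in range(150,222,14):
    print(u,V[252:282,u].tolist())
cs=camera('scene');hs=cv2.cvtColor(cs['image'],cv2.COLOR_RGB2HSV)
ct=big((hs[...,1]<70)&(hs[...,2]>110),(205,142,236,178));print('label box scene',cv2.minAreaRect(ct))
print('bar scene px',[ray(cs,p,.15) for p in [(361,194),(478,223)]])
```

```text
head [[293.79998779296875, 198.0], [306.8999938964844, 197.39999389648438], [308.5, 231.5], [295.3999938964844, 232.1999969482422]] mid [ 0.5592 -0.0511] sides 0.03575425963105503 0.0933316981009952 angs -86.1223275845538 -176.6463380530266 
world [[0.6046, -0.0305], [0.607, -0.0661], [0.5138, -0.0716], [0.5114, -0.0363]]
carton [[352.79998779296875, 301.0], [365.3999938964844, 238.10000610351562], [461.20001220703125, 257.20001220703125], [448.6000061035156, 320.1000061035156]] mid [ 0.3934 -0.3166] sides 0.16160258472407818 0.24581787495073798 angs -11.52757120551962 -100.231850782845 
world [[0.3356, -0.1805], [0.494, -0.2127], [0.4503, -0.4547], [0.2938, -0.4184]]
flat [[278.5, 120.9000015258789], [343.6000061035156, 115.4000015258789], [347.29998779296875, 159.60000610351562], [282.20001220703125, 165.10000610351562]] mid [ 0.7839 -0.0847] sides 0.19013353786724674 0.13184320471856487 angs -84.02501856946373 -175.35006122397962 
world [[0.8397, 0.0158], [0.8595, -0.1733], [0.728, -0.184], [0.7086, 0.0027]]
nose box 290 232 21 9
150 [142, 142, 141, 141, 141, 141, 140, 140, 136, 1
[... 398 characters left out ...]
]
192 [138, 140, 140, 137, 136, 115, 90, 87, 87, 90, 106, 128, 144, 139, 118, 124, 139, 140, 139, 139, 140, 141, 141, 142, 142, 141, 141, 139, 139, 140]
206 [136, 137, 136, 113, 88, 86, 85, 82, 93, 119, 147, 147, 124, 123, 135, 140, 142, 141, 140, 140, 140, 141, 142, 141, 141, 143, 141, 140, 139, 140]
220 [137, 115, 90, 81, 80, 81, 86, 109, 137, 148, 134, 117, 134, 146, 137, 137, 141, 143, 142, 140, 141, 141, 141, 141, 141, 142, 142, 140, 140, 140]Traceback (most recent call last):
  File "<stdin>", line 16, in <module>
  File "h.py", line 11, in big
    return max(cv2.findContours(m,cv2.RETR_EXTERNAL,cv2.CHAIN_APPROX_NONE)[0],key=cv2.contourArea)
ValueError: max() iterable argument is empty
```

```bash
cat >> h.py <<'E'
from scipy.spatial.transform import Rotation as Ro
def go(p,yaw,pitch=0):
    s=robot.get_state();R=Ro.from_euler('xyz',s['tcp_rot'],degrees=True)
    T=Ro.from_euler('xyz',[180,pitch,yaw],degrees=True)
    d=R.inv().apply(np.array(p)-s['tcp_pos'])*1000;w=(R.inv()*T).as_rotvec()
    print('t',round(s['time_s'],2),'at',s['tcp_pos'].round(4),s['tcp_rot'].round(2),'w',round(s['gripper_width'],4),'F',round(float(s['gripper_force']),1),'-> shift',d.round(1),'turn',w.round(4))
E
python3 - <<'E'
from h import *
np.set_printoptions(precision=4,suppress=True)
c=camera('top');cs=camera('scene')
A=ray(c,(150,269.4),.15);B=ray(c,(220,261.3),.15);M=ray(c,(179,266.0),.15);d=A-B
print('bar',A,B,'mid',M,'yaw',np.degrees(np.arctan2(-d[0],d[1])))
print('bar in scene from top',proj(cs,[M,A,B]))
cpos=np.array([.393,-.3165,0]);Rz=Ro.from_euler('z',-11,degrees=True)
L=cpos+Rz.apply([.08,.045,.14]);print('label',L,'px',proj(cs,L))
h=cv2.cvtColor(cs['image'],cv2.COLOR_RGB2HSV);m=((h[...,1]<75)&(h[...,2]>90));k=np.zeros(m.shape,bool);k[143:178,206:234]=1
v,u=np.nonzero(m&k);print('label mask px',len(u),u.min(),u.max(),v.min(),v.max(),u.mean(),v.mean())
print('top carton corners',proj(cs,[cpos+Rz.apply([.08,y,.19]) for y in(-.12,.12)]))
go([.47,-.30,.30],3.6);go([.561,-.051,.24],3.6)
E
```

```text
bar [0.4037 0.3436 0.15  ] [0.4285 0.161  0.15  ] mid [0.4141 0.268  0.15  ] yaw 7.743814498699243
bar in scene from top [[413.4671 206.6669]
 [447.9253 215.153 ]
 [368.4517 195.5232]]
label [ 0.4801 -0.2876  0.14  ] px [[219.1465 160.1514]]
label mask px 135 209 230 148 175 220.25925925925927 161.88148148148147
top carton corners [[187.0529 128.8177]
 [233.6709 151.6531]]
t 0.35 at [ 0.2463 -0.6013  0.2385] [-179.97    0.     22.28] w 0.0879 F 0.0 -> shift [ 321.2 -194.1  -61.4] turn [-0.0005  0.0001  0.326 ]
t 0.35 at [ 0.2463 -0.6013  0.2385] [-179.97    0.     22.28] w 0.0879 F 0.0 -> shift [ 499.8 -390.    -1.3] turn [-0.0005  0.0001  0.326 ]
```

```bash
python3 -m pendant '[[10,-6,-30,0,0,0.02,0],[30,-18,-61,0,0,0.06,0],[65,-40,-61,0,0,0.12,0],[100,-60,-61,0,0,0.18,0],[137,-82,-61,0,0,0.24,0],[173,-104,-61,0,0,0.3,0],[209,-126,-61,0,0,0.326,0],[245,-148,-61,0,0,0.326,0],[281,-170,-61,0,0,0.326,0],[321,-194,-61,0,0,0.326,0]]'; python3 -c "
from h import *
go([.561,-.051,.22],3.6)"
```

```text
time_s: 1.18
tcp_pos: [0.4657, -0.3052, 0.3]
tcp_rot: [180.0, -0.0, 3.6]
wrist_force: [1.1, -0.4, 0.5]
gripper_width: 0.0882
gripper_force: 0.0
t 1.18 at [ 0.4657 -0.3052  0.3   ] [ 1.7998e+02 -2.0000e-02  3.6000e+00] w 0.0882 F 0.0 -> shift [ 111.1 -247.8   79.9] turn [ 0.0003 -0.0003 -0.0001]
```

```bash
python3 -m pendant '[[12,-27,0,0,0,0,0],[25,-57,5,0,0,0,0],[38,-87,20,0,0,0,0],[52,-117,35,0,0,0,0],[65,-147,50,0,0,0,0],[78,-177,65,0,0,0,0],[91,-207,75,0,0,0,0],[100,-228,80,0,0,0,0],[107,-243,80,0,0,0,0],[107,-243,80,0,0,0,0]]'
python3 - <<'E'
from h import *
c=camera('wrist');cv2.imwrite('pics/w1.png',c['image'][:,:,::-1])
go([.561,-.051,.085],3.6)
print(proj(c,[.561,-.051,.122]))
E
```

```text
time_s: 2.02
tcp_pos: [0.5572, -0.0531, 0.2194]
tcp_rot: [-179.9, -0.0, 3.9]
wrist_force: [0.5, 0.1, -0.2]
gripper_width: 0.0882
gripper_force: 0.0
t 2.07 at [ 0.5567 -0.0559  0.2196] [-179.96   -0.      3.8 ] w 0.0877 F 0.0 -> shift [  4.6  -4.5 134.6] turn [-0.0007 -0.      0.0036]
[[284.08462277 203.46989174]]
```

View pics/w1.png

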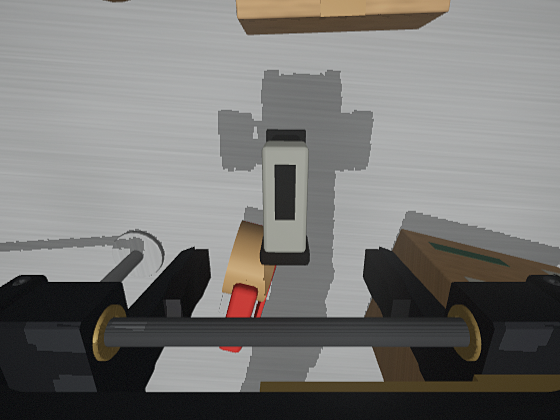

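The wrist view shows the pale head from (264,143) to (307,250), nose down towards the robot, with both fingers clear of it.

Run:
```python
from h import *
c=camera('wrist');h=cv2.cvtColor(c['image'],cv2.COLOR_RGB2HSV)
ct=big((h[...,1]<50)&(h[...,2]>175),(250,130,320,262))
b=cv2.boxPoints(cv2.minAreaRect(ct));P=np.array([ray(c,p,.122) for p in b])[:,:2];e=P[1]-P[0];f=P[2]-P[1]
print(b.round(1).tolist(),P.round(4).tolist(),P.mean(0),np.linalg.norm(e),np.linalg.norm(f),np.degrees(np.arctan2(e[1],e[0])),np.degrees(np.arctan2(f[1],f[0])))
```

```text
[[250.0, 184.0], [258.0, 184.0], [258.0, 208.0], [250.0, 208.0]] [[0.5762, -0.0236], [0.5766, -0.0305], [0.5546, -0.0312], [0.5542, -0.0241]] [ 0.56539356 -0.02733658] 0.006910301705613923 0.0220108120521871 -86.20429454176801 -178.02032002853082
```

Run:
```python
from h import *
c=camera('wrist');im=c['image'];V=im.max(2).astype(int)
for r in(155,190,230):print(r,V[r,256:316:1].tolist())
print(V[134:160,270].tolist(),V[238:268,270].tolist())
```

```text
155 [139, 146, 154, 162, 163, 163, 162, 162, 162, 162, 162, 163, 162, 162, 162, 162, 162, 162, 162, 162, 162, 164, 163, 163, 162, 162, 163, 163, 162, 163, 162, 162, 162, 163, 164, 163, 162, 164, 163, 163, 164, 164, 160, 155, 149, 134, 98, 117, 117, 115, 116, 115, 115, 116, 116, 116, 115, 116, 116, 116]
190 [153, 124, 144, 153, 162, 163, 161, 161, 162, 162, 164, 169, 140, 26, 41, 40, 43, 42, 42, 41, 39, 40, 41, 41, 40, 41, 39, 41, 41, 41, 40, 37, 39, 111, 174, 165, 164, 162, 162, 163, 163, 163, 156, 152, 149, 104, 118, 117, 117, 117, 119, 116, 115, 116, 116, 117, 117, 115, 115, 115]
230 [95, 94, 118, 145, 151, 159, 162, 161, 161, 160, 161, 162, 161, 161, 161, 161, 161, 160, 161, 161, 161, 161, 162, 161, 160, 161, 160, 160, 160, 160, 161, 161, 161, 161, 161, 162, 161, 160, 161, 161, 163, 157, 154, 152, 113, 117, 117, 117, 118, 118, 118, 118, 119, 117, 118, 119, 118, 118, 117, 118]
[37, 37, 36, 36, 27, 68, 112, 106, 106, 105, 112, 137, 155, 156, 158, 161, 163, 162, 163, 162, 163, 162, 163, 162, 161, 163] [160, 160, 160, 161, 159, 159, 159, 160, 159, 160, 161, 159, 131, 40, 35, 38, 41, 41, 40, 39, 40, 41, 38, 37, 30, 52, 112, 148, 145, 143]
```

Run:
```python
from h import *
c=camera('wrist')
a=ray(c,(279,145.5),.122);b=ray(c,(278.8,250),.122);d=b-a
print(a,b,np.linalg.norm(d),np.degrees(np.arctan2(d[1],d[0])),'width',ray(c,(257.5,190),.122)-ray(c,(300.7,190),.122))
u=d/np.linalg.norm(d);o=a+u*.048;print('origin',o);go([o[0],o[1],.086],np.degrees(np.arctan2(d[1],d[0]))+180)
```

```text
[ 0.61004473 -0.05032261  0.122     ] [ 0.5135482 -0.0552938  0.122    ] 0.09662448801871971 -177.05091166428002 width [-0.00229604  0.03753964  0.        ]
origin [ 0.5621083  -0.05279214  0.122     ]
t 2.22 at [ 0.5561 -0.0597  0.2199] [179.94   0.     3.47] w 0.0883 F 0.0 -> shift [  6.4  -6.7 133.9] turn [0.001  0.     0.0091]
```

```bash
python3 -m pendant '[[4,-4,15,0,0,0.009,0],[7,-6.7,35,0,0,0.009,0],[7,-6.7,55,0,0,0.009,0],[7,-6.7,75,0,0,0.009,0],[7,-6.7,95,0,0,0.009,0],[7,-6.7,113,0,0,0.009,0],[7,-6.7,126,0,0,0.009,0],[7,-6.7,134,0,0,0.009,0],[7,-6.7,134,0,0,0.009,0],[7,-6.7,134,0,0,0.009,0]]' 20
python3 - <<'E'
from h import *
c=camera('wrist');cv2.imwrite('pics/w2.png',c['image'][:,:,::-1])
go([.563,-.0527,.086],3)
E
```

```text
time_s: 3.05
tcp_pos: [0.5629, -0.0517, 0.086]
tcp_rot: [180.0, -0.0, 3.0]
wrist_force: [0.7, -0.4, -0.1]
gripper_width: 0.088
gripper_force: 0.0
t 3.1 at [ 0.5634 -0.0514  0.0865] [ 1.7998e+02 -6.0000e-02  3.0300e+00] w 0.0882 F 0.0 -> shift [-0.5  1.3  0.5] turn [ 0.0004 -0.0011  0.0005]
```

View pics/w2.png

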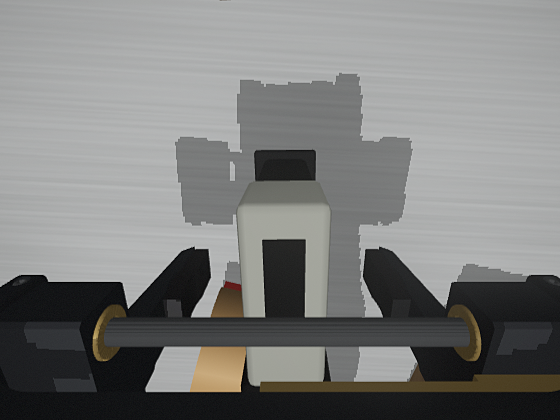

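The head sits between the open fingers: head centre at column 284, finger midline near 287. I close now.

```bash
python3 -m pendant '[[0,0,0,0,0,0,0.3],[0,0,0,0,0,0,0.45],[0,0,0,0,0,0,0.6],[0,0,0,0,0,0,0.7],[0,0,0,0,0,0,0.8],[0,0,0,0,0,0,0.8],[0,0,0,0,0,0,0.8],[0,0,0,0,0,0,0.8],[0,0,0,0,0,0,0.8],[0,0,0,0,0,0,0.8]]' 30; python3 -c "
from h import *
go([.563,-.0527,.206],3)"
```

```text
time_s: 3.93
tcp_pos: [0.5629, -0.0507, 0.0857]
tcp_rot: [-180.0, 0.0, 3.1]
wrist_force: [0.2, 0.2, -0.1]
gripper_width: 0.0394
gripper_force: 30.0
t 3.93 at [ 0.5629 -0.0507  0.0857] [-1.80e+02  1.00e-02  3.08e+00] w 0.0394 F 30.0 -> shift [  -0.     2.  -120.3] turn [-0.      0.0001  0.0014]
```

```bash
python3 -m pendant '[[0,0,-4,0,0,0,0.8],[0,0,-12,0,0,0,0.8],[0,0,-24,0,0,0,0.8],[0,0,-40,0,0,0,0.8],[0,0,-57,0,0,0,0.8],[0,0,-74,0,0,0,0.8],[0,0,-90,0,0,0,0.8],[0,0,-103,0,0,0,0.8],[0,0,-112,0,0,0,0.8],[0,0,-118,0,0,0,0.8]]'; python3 -c "
from h import *
go([.625,-.316,.205],-11)"
```

```text
time_s: 4.77
tcp_pos: [0.5634, -0.0507, 0.2056]
tcp_rot: [180.0, -0.1, 3.1]
wrist_force: [1.0, 0.3, -3.2]
gripper_width: 0.0398
gripper_force: 30.0
t 4.77 at [ 0.5634 -0.0507  0.2056] [ 1.7998e+02 -1.2000e-01  3.0800e+00] w 0.0398 F 30.0 -> shift [ 47.2 268.2   0.7] turn [ 0.     -0.002   0.2458]
```

```bash
python3 -m pendant '[[3,10,0,0,0,0.01,0.8],[8,32,0,0,0,0.03,0.8],[14,64,0,0,0,0.06,0.8],[20,98,0,0,0,0.09,0.8],[26,132,0,0,0,0.125,0.8],[32,166,0,0,0,0.16,0.8],[38,200,0,0,0,0.195,0.8],[43,232,0,0,0,0.225,0.8],[46,256,0,0,0,0.24,0.8],[47,268,0,0,0,0.246,0.8]]'
python3 - <<'E'
from h import *
for n in('top','scene'):
    c=camera(n);cv2.imwrite(f'pics/{n}2.png',c['image'][:,:,::-1])
c=camera('wrist')
a=np.vstack([cv2.imread('pics/scene2.png')[80:260,150:430],cv2.imread('pics/top2.png')[180:340,280:560]])
cv2.imwrite('pics/c3.png',cv2.resize(np.hstack([a,c['image'][40:380,140:420,::-1]]),None,fx=1.4,fy=1.4))
go([.604,-.312,.126],-11)
E
```

```text
time_s: 5.6
tcp_pos: [0.6228, -0.3213, 0.2023]
tcp_rot: [179.8, 0.1, -11.3]
wrist_force: [-0.5, -0.4, -2.8]
gripper_width: 0.0397
gripper_force: 30.0
t 5.75 at [ 0.6236 -0.3158  0.2026] [-1.7996e+02  1.0000e-01 -1.1060e+01] w 0.0398 F 30.0 -> shift [-19.8   0.1  76.7] turn [-0.0007  0.0018 -0.0011]
```

View pics/c3.png

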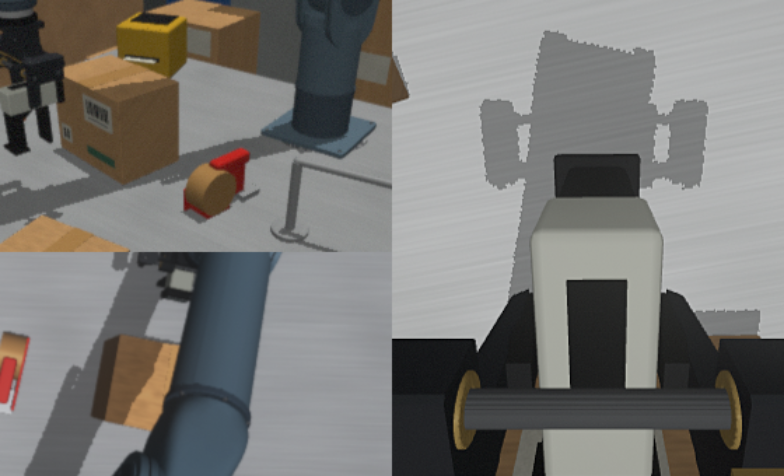

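The scanner is held straight in the fingers, above and in front of the label. I lower it and move it in.

```bash
python3 -m pendant '[[0,0,4,0,0,0,0.8],[0,0,14,0,0,0,0.8],[0,0,28,0,0,0,0.8],[0,0,44,0,0,0,0.8],[0,0,60,0,0,0,0.8],[-2,0,71,0,0,0,0.8],[-6,0,76,0,0,0,0.8],[-12,0,76,0,0,0,0.8],[-17,0,76,0,0,0,0.8],[-19,0,76,0,0,0,0.8]]'
python3 - <<'E'
from h import *
c=camera('scene');cv2.imwrite('pics/s3.png',cv2.resize(c['image'][80:240,130:310,::-1],None,fx=3,fy=3,interpolation=cv2.INTER_CUBIC))
go([.604,-.312,.126],-11)
E
```

```text
time_s: 6.58
tcp_pos: [0.605, -0.3124, 0.1286]
tcp_rot: [180.0, -0.0, -11.0]
wrist_force: [0.3, -0.2, -2.4]
gripper_width: 0.0398
gripper_force: 30.0
t 6.63 at [ 0.6051 -0.3125  0.1288] [ 1.7997e+02 -5.0000e-02 -1.1040e+01] w 0.0402 F 30.0 -> shift [-1.2 -0.2  2.8] turn [ 0.0006 -0.0009 -0.0007]
```

View pics/s3.png

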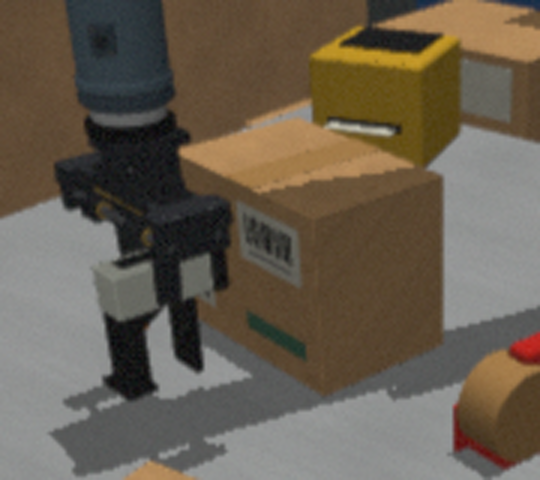

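The label's centre shows at crop (270,246), i.e. image (220,162). The nose is in front of it with a clear gap. I check that ray against the carton's face plane.

Run:
```python
from h import *
c=camera('scene');R=Ro.from_euler('z',-11,degrees=True);o=np.array([.393,-.3165,0])
a=ray(c,(220.1,161.9),.3);b=ray(c,(220.1,161.9),0);n=R.apply([1,0,0])
t=((o+.08*n-a)@n)/((b-a)@n);p=a+t*(b-a);print('label by ray',p,'in carton',R.inv().apply(p-o))
s=robot.get_state();print('spot',s['tcp_pos']+Ro.from_euler('z',-11,degrees=True).apply([-.126,0,0])+[0,0,.1-.086])
```

```text
label by ray [ 0.48092655 -0.28342458  0.13592081] in carton [0.08       0.04924491 0.13592081]
spot [ 0.48195471 -0.28848004  0.14289358]
```

```bash
python3 -m pendant '[[0,-2,3,0,0,0,0.8],[0,-2,3,0,0,0,0.8],[0,-2,3,0,0,0,0.8],[0,-2,3,0,0,0,0.8],[0,-2,3,0,0,0,0.8],[0,-2,3,0,0,0,0.8],[0,-2,3,0,0,0,0.8],[0,-2,3,0,0,0,0.8],[0,-2,3,0,0,0,0.8],[0,-2,3,0,0,0,0.8]]'
python3 -m pendant '[[0,0,0,0,0,0,0.8],[0,0,0,0,0,0,0.8],[0,0,0,0,0,0,0.8],[0,0,0,0,0,0,0.8],[0,0,0,0,0,0,0.8],[0,0,0,0,0,0,0.8],[0,0,0,0,0,0,0.8],[0,0,0,0,0,0,0.8],[0,0,0,0,0,0,0.8],[0,0,0,0,0,0,0.8]]'
python3 -m pendant '[[0,0,0,0,0,0,0.8],[0,0,0,0,0,0,0.8],[0,0,0,0,0,0,0.8],[0,0,0,0,0,0,0.8],[0,0,0,0,0,0,0.8],[0,0,0,0,0,0,0.8],[0,0,0,0,0,0,0.8],[0,0,0,0,0,0,0.8],[0,0,0,0,0,0,0.8],[0,0,0,0,0,0,0.8]]'
python3 -c "
from h import *
go([.66,-.32,.275],-11)"
```

```text
time_s: 7.52
tcp_pos: [0.606, -0.3102, 0.1247]
tcp_rot: [180.0, -0.0, -11.0]
wrist_force: [-0.9, 0.1, -3.3]
gripper_width: 0.0404
gripper_force: 30.0
time_s: 8.35
tcp_pos: [0.606, -0.3102, 0.1247]
tcp_rot: [180.0, 0.0, -11.0]
wrist_force: [-0.1, -0.2, -2.6]
gripper_width: 0.0398
gripper_force: 30.0
time_s: 9.18
tcp_pos: [0.606, -0.3102, 0.1247]
tcp_rot: [180.0, -0.0, -11.0]
wrist_force: [0.1, 0.4, -2.4]
gripper_width: 0.0397
gripper_force: 30.0
t 9.18 at [ 0.606  -0.3102  0.1247] [180.    -0.   -11.01] w 0.0397 F 30.0 -> shift [  54.9   -0.6 -150.3] turn [ 0.     -0.     -0.0002]
```

```bash
python3 -m pendant '[[3,0,-2,0,0,0,0.8],[12,0,-8,0,0,0,0.8],[24,0,-20,0,0,0,0.8],[36,0,-38,0,0,0,0.8],[46,0,-60,0,0,0,0.8],[52,0,-84,0,0,0,0.8],[55,0,-110,0,0,0,0.8],[55,0,-134,0,0,0,0.8],[55,0,-152,0,0,0,0.8],[55,0,-162,0,0,0,0.8]]'
python3 -c "
from h import *
go([.52,0,.29],0);go([.52,.1,.29],7.7)"
```

```text
time_s: 10.02
tcp_pos: [0.6612, -0.3211, 0.2899]
tcp_rot: [180.0, -0.2, -11.0]
wrist_force: [0.1, 1.0, -2.5]
gripper_width: 0.0397
gripper_force: 30.0
t 10.02 at [ 0.6612 -0.3211  0.2899] [179.95  -0.23 -11.01] w 0.0397 F 30.0 -> shift [-199.9 -288.2   -1.1] turn [ 0.0012 -0.0039 -0.1921]
t 10.02 at [ 0.6612 -0.3211  0.2899] [179.95  -0.23 -11.01] w 0.0397 F 30.0 -> shift [-219.  -386.4   -1.3] turn [ 0.0015 -0.0038 -0.3265]
```

```bash
python3 -m pendant '[[-6,-8,0,0,0,-0.005,0.8],[-20,-26,0,0,0,-0.02,0.8],[-40,-54,0,0,0,-0.04,0.8],[-62,-86,0,0,0,-0.065,0.8],[-86,-120,0,0,0,-0.09,0.8],[-110,-156,0,0,0,-0.115,0.8],[-134,-192,0,0,0,-0.14,0.8],[-158,-228,0,0,0,-0.165,0.8],[-180,-260,0,0,0,-0.18,0.8],[-200,-288,0,0,0,-0.192,0.8]]'
python3 -c "
from h import *
go([.416,.262,.29],7.7)"
```

```text
time_s: 10.85
tcp_pos: [0.5171, 0.0028, 0.2865]
tcp_rot: [-180.0, 0.0, 0.1]
wrist_force: [0.2, 0.6, -2.1]
gripper_width: 0.0395
gripper_force: 30.0
t 10.85 at [0.5171 0.0028 0.2865] [-1.7998e+02  3.0000e-02  1.1000e-01] w 0.0395 F 30.0 -> shift [-100.6 -259.4   -3.3] turn [-0.0005  0.0005 -0.1324]
```

```bash
python3 -m pendant '[[-7,-18,-2,0,0,-0.01,0.8],[-20,-50,-3,0,0,-0.025,0.8],[-34,-86,-3,0,0,-0.045,0.8],[-48,-122,-3,0,0,-0.065,0.8],[-61,-156,-3,0,0,-0.08,0.8],[-74,-190,-3,0,0,-0.1,0.8],[-86,-220,-3,0,0,-0.115,0.8],[-94,-244,-3,0,0,-0.128,0.8],[-100,-259,-3,0,0,-0.132,0.8],[-100,-259,-3,0,0,-0.132,0.8]]'
python3 - <<'E'
from h import *
im=[camera(n) for n in('wrist','top','scene')]
w,t,s=[x['image'][:,:,::-1] for x in im]
cv2.imwrite('pics/r1.png',np.hstack([w[:400,:],cv2.resize(np.vstack([t[200:320,90:290],s[100:260,330:530]]),(240,336))]) if 0 else np.vstack([w[60:350],cv2.resize(np.hstack([t[200:330,90:290],s[120:250,330:530]]),(560,182))]))
go([.414,.268,.29],7.7)
for n,x in zip('wts',im):print(n,proj(x,[[.4037,.3436,.15],[.4285,.161,.15],[.414,.268,.15]]).round(1).tolist())
E
```

```text
time_s: 11.68
tcp_pos: [0.4165, 0.2632, 0.2897]
tcp_rot: [-179.9, 0.0, 7.9]
wrist_force: [-0.5, 0.2, -3.1]
gripper_width: 0.0398
gripper_force: 30.0
t 11.83 at [0.419  0.2583 0.2894] [1.7995e+02 2.0000e-02 7.5100e+00] w 0.0396 F 30.0 -> shift [ -3.7 -10.3  -0.6] turn [ 0.0009  0.0004 -0.0033]
w [[206.9, 195.2], [386.3, 195.8], [281.2, 195.4]]
t [[150.0, 269.4], [220.0, 261.3], [179.0, 266.0]]
s [[447.9, 215.2], [368.5, 195.5], [413.5, 206.7]]
```

View pics/r1.png

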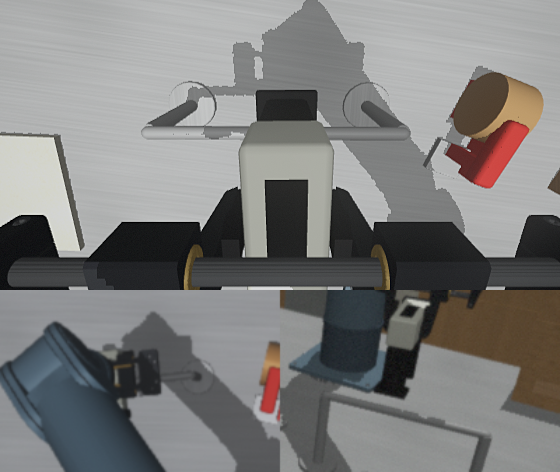

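The wrist view shows the bar level behind the head, from (143,192) to (409,192) in the full image, with posts at both ends and well clear. I measure its centre line.

Run:
```python
from h import *
c=camera('wrist');V=c['image'].max(2).astype(int)
for u in(175,215,228,345,385):print(u,V[178:208,u].tolist())
print(V[192,132:150].tolist(),V[192,400:418].tolist())
go([.414,.268,.29],7.7)
for r in(191,192,193,194):print(r,ray(c,(276,r),.15),ray(c,(200,r),.15),ray(c,(360,r),.15))
# predicted rows of scanner rear top edge
s=robot.get_state();R=Ro.from_euler('xyz',s['tcp_rot'],degrees=True)
```

```text
175 [78, 74, 74, 69, 67, 100, 159, 190, 191, 183, 140, 91, 131, 149, 160, 171, 178, 185, 190, 191, 183, 175, 165, 152, 164, 189, 187, 184, 186, 188]
215 [184, 187, 186, 186, 185, 189, 186, 185, 188, 186, 148, 88, 109, 116, 122, 128, 133, 134, 133, 129, 126, 117, 102, 129, 182, 190, 186, 186, 186, 185]
228 [185, 181, 185, 187, 186, 186, 187, 190, 187, 183, 147, 89, 109, 117, 121, 130, 134, 131, 163, 202, 184, 175, 162, 153, 172, 189, 188, 186, 187, 187]
345 [132, 132, 133, 130, 114, 103, 129, 131, 131, 121, 91, 103, 114, 118, 124, 130, 137, 140, 133, 127, 122, 116, 102, 105, 132, 128, 128, 125, 119, 148]
385 [85, 83, 81, 82, 80, 81, 81, 79, 78, 76, 88, 108, 116, 119, 125, 129, 135, 138, 132, 126, 122, 113, 105, 110, 130, 128, 128, 130, 130, 129]
[184, 185, 184, 184, 157, 134, 152, 156, 160, 159, 159, 159, 159, 159, 159, 159, 159, 159] [124, 121, 116, 111, 126, 160, 186, 181, 180, 180, 179, 180, 179, 179, 178, 179, 179, 179]
t 11.88 at [0.4192 0.2579 0.2894] [1.7994e+02 2.0000e-02 7.4500e+00] w 0.04 F 30.0 -> shift [ -3.9 -10.7  -0.6] turn [ 0.001   0.0003 -0.0044]
191 [0.42067789 0.26848047 0.15      ] [0.41059626 0.34534458 0.15      ] [0.43183504 0.18341638 0.15      ]
192 [0.41962232 0.26835387 0.15      ] [0.40952955 0.34530793 0.15      ] [0.43079182 0.18319012 0.15      ]
193 [0.41856429 0.26822698 0.15      ] [0.40846035 0.34527119 0.15      ] [0.42974616 0.18296332 0.15      ]
194 [0.41750377 0.26809979 0.15      ] [0.40738864 0.34523436 0.15      ] [0.42869805 0.182736   0.15      ]
```

```bash
python3 -c "
from h import *
go([.416,.262,.255],7.6)"
python3 -m pendant '[[-1,-2,4,0,0,0,0.8],[-2,-4,10,0,0,-0.002,0.8],[-2.6,-4.5,16,0,0,-0.002,0.8],[-2.6,-4.5,22,0,0,-0.002,0.8],[-2.6,-4.5,28,0,0,-0.002,0.8],[-2.6,-4.5,32,0,0,-0.002,0.8],[-2.6,-4.5,34,0,0,-0.002,0.8],[-2.6,-4.5,34,0,0,-0.002,0.8],[-2.6,-4.5,34,0,0,-0.002,0.8],[-2.6,-4.5,34,0,0,-0.002,0.8]]'
python3 - <<'E'
from h import *
c=camera('scene');cv2.imwrite('pics/r2.png',cv2.resize(c['image'][70:270,320:500,::-1],None,fx=3,fy=3,interpolation=cv2.INTER_CUBIC))
go([.416,.262,.255],7.6)
s=robot.get_state();R=Ro.from_euler('xyz',s['tcp_rot'],degrees=True);f=lambda x,z:s['tcp_pos']+R.apply([-x,0,-(z-.0857)])
print(proj(c,[f(-.037,0),f(.026,0),f(0,.07),[.4173,.262,.15]]).round(1).tolist())
E
```

```text
t 11.88 at [0.4192 0.2579 0.2894] [1.7994e+02 2.0000e-02 7.4500e+00] w 0.04 F 30.0 -> shift [-2.7 -4.5 34.4] turn [ 0.001   0.0003 -0.0026]
time_s: 12.72
tcp_pos: [0.4158, 0.2635, 0.256]
tcp_rot: [-180.0, -0.0, 7.7]
wrist_force: [0.1, -0.1, -2.9]
gripper_width: 0.0397
gripper_force: 30.0
t 12.77 at [0.4157 0.2635 0.256 ] [-1.7998e+02 -3.0000e-02  7.6700e+00] w 0.0401 F 30.0 -> shift [0.  1.6 1. ] turn [-0.0003 -0.0006  0.0012]
[[408.7, 205.8], [415.6, 193.9], [418.2, 170.9], [410.4, 206.4]]
```

View pics/r2.png

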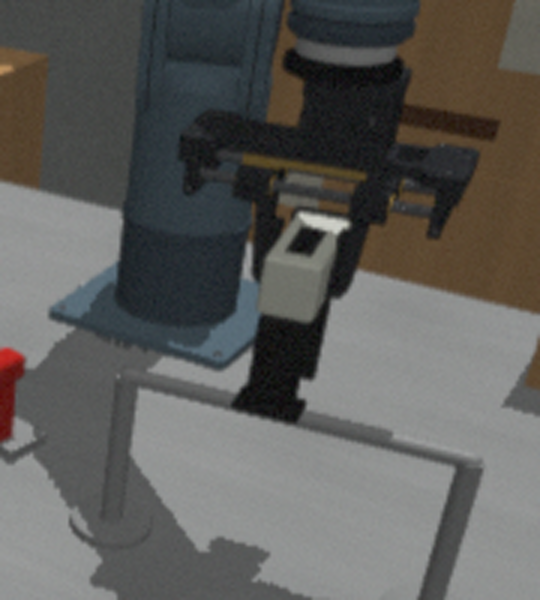

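The handle's foot is at crop (270,403), in front of the bar where predicted, and mid-span. I lower in stages and watch the force.

```bash
python3 -m pendant '[[0.5,0,4,0,0,0,0.8],[0.5,0,9,0,0,0,0.8],[0.5,0,14,0,0,0,0.8],[0.5,0,19,0,0,0,0.8],[0.5,0,24,0,0,0,0.8],[0.5,0,29,0,0,0,0.8],[0.5,0,34,0,0,0,0.8],[0.5,0,39,0,0,0,0.8],[0.5,0,44,0,0,0,0.8],[0.5,0,48,0,0,0,0.8]]'; python3 -m pendant '[[0,0,4,0,0,0,0.8],[0,0,8,0,0,0,0.8],[0,0,12,0,0,0,0.8],[0,0,16,0,0,0,0.8],[0,0,19,0,0,0,0.8],[0,0,22,0,0,0,0.8],[0,0,24,0,0,0,0.8],[0,0,26,0,0,0,0.8],[0,0,28,0,0,0,0.8],[0,0,28,0,0,0,0.8]]'
```

```text
time_s: 13.6
tcp_pos: [0.4159, 0.2634, 0.2071]
tcp_rot: [180.0, 0.0, 7.7]
wrist_force: [-0.5, -0.1, -2.7]
gripper_width: 0.0396
gripper_force: 30.0
time_s: 14.43
tcp_pos: [0.4159, 0.2633, 0.1794]
tcp_rot: [180.0, 0.0, 7.7]
wrist_force: [-0.3, -0.1, -2.4]
gripper_width: 0.0398
gripper_force: 30.0
```

No contact yet and 13 mm to go, so I lower slowly.

```bash
python3 -m pendant '[[0,0,1.5,0,0,0,0.8],[0,0,3,0,0,0,0.8],[0,0,4.5,0,0,0,0.8],[0,0,6,0,0,0,0.8],[0,0,7.5,0,0,0,0.8],[0,0,9,0,0,0,0.8],[0,0,10,0,0,0,0.8],[0,0,11,0,0,0,0.8],[0,0,11,0,0,0,0.8],[0,0,11,0,0,0,0.8]]'; python3 -m pendant '[[0,0,0.5,0,0,0,0.8],[0,0,1,0,0,0,0.8],[0,0,1.5,0,0,0,0.8],[0,0,2,0,0,0,0.8],[0,0,2,0,0,0,0.8],[0,0,2,0,0,0,0.8]]'
```

```text
time_s: 15.27
tcp_pos: [0.4161, 0.2634, 0.1687]
tcp_rot: [180.0, 0.0, 7.7]
wrist_force: [0.2, 0.0, -3.5]
gripper_width: 0.0395
gripper_force: 30.0
time_s: 15.77
tcp_pos: [0.4161, 0.2635, 0.1667]
tcp_rot: [-180.0, -0.0, 7.7]
wrist_force: [0.5, -0.1, -2.2]
gripper_width: 0.0399
gripper_force: 30.0
```

```bash
python3 -m pendant '[[0,0,0.4,0,0,0,0.8],[0,0,0.8,0,0,0,0.8],[0,0,1.2,0,0,0,0.8],[0,0,1.2,0,0,0,0.8],[0,0,1.2,0,0,0,0.8]]'; python3 -m pendant '[[0,0,0.4,0,0,0,0.8],[0,0,0.8,0,0,0,0.8],[0,0,1.2,0,0,0,0.8],[0,0,1.2,0,0,0,0.8],[0,0,1.2,0,0,0,0.8]]'
```

```text
time_s: 16.18
tcp_pos: [0.4168, 0.2638, 0.166]
tcp_rot: [-180.0, -0.1, 7.7]
wrist_force: [1.5, -0.5, 3.2]
gripper_width: 0.0397
gripper_force: 30.0
time_s: 16.6
tcp_pos: [0.4171, 0.2639, 0.1657]
tcp_rot: [-180.0, -0.1, 7.6]
wrist_force: [-0.1, -1.9, 12.8]
gripper_width: 0.0399
gripper_force: 30.0
```

Seated: the force is +13 N at z 0.1657, as predicted. I ease off and open.

```bash
python3 -m pendant '[[0,0,-0.5,0,0,0,0.8],[0,0,-0.9,0,0,0,0.8],[0,0,-0.9,0,0,0,0.8],[0,0,-0.9,0,0,0,0.6]]' 5; python3 -m pendant '[[0,0,0,0,0,0,0.53],[0,0,0,0,0,0,0.5],[0,0,0,0,0,0,0.45],[0,0,0,0,0,0,0.4],[0,0,0,0,0,0,0.3],[0,0,0,0,0,0,0.2],[0,0,0,0,0,0,0.1],[0,0,0,0,0,0,0],[0,0,0,0,0,0,0],[0,0,0,0,0,0,0]]'
python3 - <<'E'
from h import *
w=camera('wrist')['image'][:,:,::-1];s=camera('scene')['image'][:,:,::-1]
cv2.imwrite('pics/e1.png',np.hstack([cv2.resize(w,(400,300)),cv2.resize(s[110:260,320:520],(400,300))]))
E
```

```text
time_s: 16.93
tcp_pos: [0.4166, 0.2639, 0.1656]
tcp_rot: [-180.0, -0.1, 7.7]
wrist_force: [2.1, 0.8, 4.9]
gripper_width: 0.0397
gripper_force: 5.0
time_s: 17.77
tcp_pos: [0.4161, 0.2634, 0.1652]
tcp_rot: [-180.0, -0.0, 7.7]
wrist_force: [-0.0, 0.2, 0.7]
gripper_width: 0.0877
gripper_force: 0.0
```

View pics/e1.png

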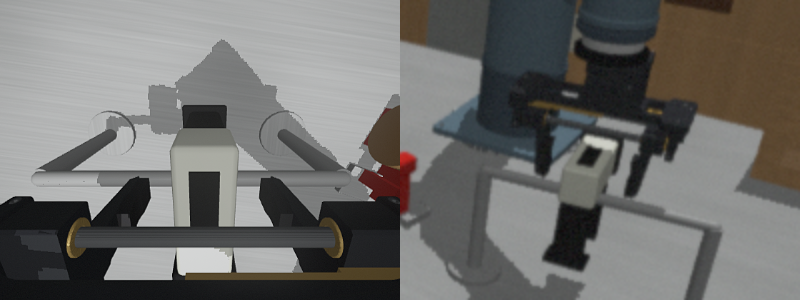

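The scanner hangs upright on the bar, with its head between the open fingers and clear of both of them. I retreat straight up.

```bash
python3 -m pendant '[[0,0,-4,0,0,0,0],[0,0,-12,0,0,0,0],[0,0,-24,0,0,0,0],[0,0,-40,0,0,0,0],[0,0,-60,0,0,0,0],[0,0,-80,0,0,0,0],[0,0,-100,0,0,0,0],[0,0,-115,0,0,0,0],[0,0,-124,0,0,0,0],[0,0,-124,0,0,0,0]]'; python3 -m pendant '[[0,0,0,0,0,0,0],[0,0,0,0,0,0,0],[0,0,0,0,0,0,0],[0,0,0,0,0,0,0],[0,0,0,0,0,0,0],[0,0,0,0,0,0,0],[0,0,0,0,0,0,0],[0,0,0,0,0,0,0],[0,0,0,0,0,0,0],[0,0,0,0,0,0,0]]';python3 - <<'E'
from h import *
w=camera('wrist')['image'][:,:,::-1];s=camera('scene')['image'][:,:,::-1]
cv2.imwrite('pics/e2.png',np.hstack([cv2.resize(w,(400,300)),cv2.resize(s[110:260,320:520],(400,300))]))
E
```

```text
time_s: 18.7
tcp_pos: [0.417, 0.2641, 0.2915]
tcp_rot: [-179.9, -0.2, 7.7]
wrist_force: [-0.1, 0.1, 0.5]
gripper_width: 0.0879
gripper_force: 0.0
time_s: 19.53
tcp_pos: [0.416, 0.2635, 0.2892]
tcp_rot: [180.0, 0.0, 7.7]
wrist_force: [-0.4, 0.8, 0.0]
gripper_width: 0.0881
gripper_force: 0.0
```

View pics/e2.png

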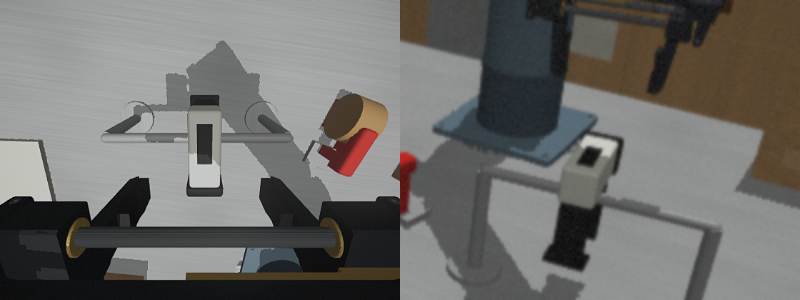

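The scanner hangs upright and mid-bar, with the gripper clear above it. I hand in.

```bash
python3 -c "
from cell import robot
print(robot.hand_in())"
```

```text
the job is handed in; nothing more can be done
None
```

I aimed the scanner at the shipping label and held it still for about 2.5 s, then hung it on the rail, where it was upright and mid-bar in the last picture; the job is handed in at about 20 s, with no verdict shown.

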